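# Flip the tube rack's status tag to done

### The arm

A 7-joint arm with a two-finger parallel gripper is mounted at the origin on the work surface. World frame = base frame: x ahead of the robot, y to its left, z up, the work surface at z = 0. Lengths are in m, angles in degrees, forces in N, time in s.
With the tool pointing down it reaches from about 0.425 to 0.875 m from the base axis. Payload 4.7 kg.
Tool frame: the origin (TCP) lies midway between the tips of the shut fingers; the grasp point (between the pads) lies env.grip_point_offset behind it (env.grip_point_offset is the distance from the TCP to the grasp point, in m); z points along the fingers, y is the line along which they close (so a half turn about z gives the same grasp; the last joint's range is limited). The gripper opens to 87 mm and grips with 3 to 60 N. Pads are 19 mm wide; open, the fingers measure 117 mm over their backs; the gripper's body (75 mm by 190 mm) begins 51 mm behind the grasp point.
Start: joints at [-63.879, 18.392, -4.016, 83.108, 1.295, 78.541, -3.26], TCP at [0.278, 0.588, 0.223] pointing down, gripper open.
Joint ranges: [-163.93, 163.93], [-17.29, 119.83], [-79.2, 71.16], [3.27, 140.29], [-89.18, 269.18], [5.43, 117.66], [-154.24, 154.24]. Speed limits (degrees/s): [147.25, 147.25, 180, 180, 180, 180, 180].

### API

Orientations are given as [roll, pitch, yaw] about the fixed x, y, z axes, in that order (R = Rz(yaw) Ry(pitch) Rx(roll)).
In Python, from cell import env gives the robot as it stands.
- The arm moves only by the shell command python3 -m creep 'ROWS' [FORCE]. ROWS is a JSON object of lists of equal length, an entry for each row: "translation": the shift along the tool's x, y, z in units of 0.08 m (1.0 is 0.08 m), a list of three; "turn": the turn, a rotation vector about the tool's x, y, z in units of 180 degrees (1.0 is 180 degrees), a list of three; "grip": the opening, from 0 (shut) to 1 (fully open). In form: {"translation": [[x, y, z], ...], "turn": [[ax, ay, az], ...], "grip": [grip, ...]}. A call has 1 to 5 rows; each row shifts and turns the commanded pose from where the row before left it, along the tool's axes as they then stand; what a row does not reach is not made up. A row lasts 1/8 s, in which the tool goes at most 62.5 mm and 10.7 degrees, less where a joint would pass 70% of its speed; a pose out of reach is approached as far as the arm can. A call with a number of a shift or a turn outside -1 to 1 is refused whole. A call with a gripper value outside its range is refused whole. The fingers move at their own pace and stop on an object; FORCE is the grip in N (left out, the last holds). Time passes only in rows, so rows that do not move let the fingers close. It gives the time, the measured TCP pose, the force, the opening and the grip force at its end, in the units of the state.
- env.get_obs(): the state, without advancing time (a new reading comes with each control period).
- env.read_camera(name): name is "scene" or "top" or "wrist"; returns a dict with "frame" (384x512x3 uint8, red, green, blue), "z_map" (384x512 float32, m along the optical axis (not along the pixel's ray), 0 where there is no reading), "K" (3x3 intrinsics, pixels), "rvec" (rotation vector, rad) and "tvec" (3), from world to camera coordinates, as OpenCV has them. Camera axes: x right, y down, z forward; pixel columns grow to the right and rows downward; lengths in m; the calibration is good to about 2 mm. A picture is of the moment at which its call begins.
- env.sign_off(): hands the job in; it is judged then, once.
The state is a dict: "time_s": time; "qpos": joint angles; "joint_velocities": joint speeds; "effort": joint torques, N m; "tool_pos": TCP position; "tool_rot": TCP orientation; "force": force on the tool from outside, world axes, zero at the start; "wrist_torque": the same for the moment, N m; "grip_width": finger opening in m; "grasp_force": force on a finger pad.
Only numpy, scipy, OpenCV 4.12 (cv2) and the standard library are available. Lean on these libraries where they do the work, as an engineer would, in place of code of your own. Each camera call takes 0.05 s, during which the arm holds its last target. There are 200 camera calls.

### The job

The samples in the tube rack have been read: flip the white tag on the stand in front of the tube rack over its hinge, from lying towards the robot to lying flat on its other side, towards the tube rack, so that the face with the straight bar shows. Only push it gently with the fingertips, without gripping it, and leave its stand, the other two tags and everything else on the bench where they are.

Things in the scene. Friction and masses are not known exactly. Their poses are not given: they have to be found in the camera images.
- pivot_rack (a point): Middle of the hinge axis of the tag stand of the tube rack (work here), 50 mm above the bench. Axes: y along the hinge axis, z up, x level from the stand's front (robot side) to its back. Loose grey metal stand, 0.8 kg: base 110 (x) x 76 x 10 mm centred below; two hinge posts 60 mm apart inside, tops 59 mm above the bench; rest posts 40 mm before and behind the hinge, 48 mm high.
- tag_rack (a joint): Hinge angle of the tag to flip, rad: 0 = flat to the front (along -x of its stand, ring face up), 1.57 = upright, 3.14 = flat to the back (along +x, bar face up). Starts at 0 to 0.15. A stiff hinge (friction 0.03 N m): the 40 g tag stays at any angle where it is left; stops at 0 and 3.14.
- edge_rack (a point): Middle of the free edge of the tag to flip. The tag is a white plastic plate 50 mm long, 50 mm wide along the hinge, 4 mm thick, reaching from the hinge axis to this edge 50 mm away; a round ring is raised on one face and a straight bar on the other.
- tab_rack (a point): End of the press tab of the same tag: 34 mm long from the hinge axis, 30 mm wide, 4 mm thick, on the other side of the hinge from the plate and bent up 30 degrees. With the tag at 0 the end is 29 mm behind and 17 mm above the axis. Pressing the tab down raises the plate.
- pivot_beaker (a point): Middle of the hinge axis of the tag stand of the beaker (leave alone), 50 mm above the bench. Axes: y along the hinge axis, z up, x level from the stand's front (robot side) to its back. Stand of the same make as the tube rack's.
- tag_beaker (a joint): Hinge angle of the tag on the beaker's stand, rad: 0 = flat to the front (along -x of its stand, ring face up), 1.57 = upright, 3.14 = flat to the back (along +x, bar face up). Same make. Starts between 0 and 0.15; leave it.
- pivot_jar (a point): Middle of the hinge axis of the tag stand of the jar (leave alone), 50 mm above the bench. Axes: y along the hinge axis, z up, x level from the stand's front (robot side) to its back. Stand of the same make as the tube rack's.
- tag_jar (a joint): Hinge angle of the tag on the jar's stand, rad: 0 = flat to the front (along -x of its stand, ring face up), 1.57 = upright, 3.14 = flat to the back (along +x, bar face up). Same make, already flipped: starts between 3.0 and 3.14; leave it.
- tube_rack: blue plastic tube rack 56 x 110 x 58 mm with six capped tubes, 92 mm high over the caps, standing 150 to 195 mm behind its tag stand; loose. Origin: centre of the underside. The rack, the beaker and the jar may stand in any order from left to right, each behind its own tag stand.
- beaker: open glass beaker, 72 mm diameter, 85 mm high, loose. Origin: centre of the underside.
- jar: closed amber glass jar with white cap, 72 mm diameter, 95 mm high, loose. Origin: centre of the underside.
- vial: small clear capped vial, 28 mm diameter, 55 mm high, standing between two tag stands; loose. Origin: centre of the underside.
- cap_a: orange screw cap, 31 mm diameter, 12 mm high, lying between two tag stands; loose. Origin: centre of the underside.
- cap_b: orange screw cap like the other, lying to the right of the stands; loose. Origin: centre of the underside.
- pipette: white and green pipette lying on the bench to the right, 245 mm long, 30 mm high; loose. Origin: under its middle.
- tip_box: clear box of pipette tips, 85 x 120 x 52 mm, to the left; loose. Origin: centre of the underside.
There are look-alikes about, which are no part of the job. What is shaped like the part that bears pivot_rack but red or yellow is not meant.

How it is judged:
By the outcome, as a careful person would: the job done as asked, in the order asked, and still so for the second after the job is handed in, with the robot touching nothing.
It also fails if it takes over 46 s, if anything falls off the work surface, if the arm or the gripper's body presses on something with over 40 N, if the wrist force passes 120 N, or if a joint passes its speed limit or range.

## Working session

There is one attempt and no reset: what is moved stays moved. The work goes in short steps, Python scripts to look and compute and a shell command to move; the robot and the scene stay as the last step left them, time stands still between calls to the robot, and variables do not carry over. Pictures are saved under pics/ and viewed, at most 10 in all, crops included, and the job is handed in when it is done.

```bash
mkdir -p pics; cat > h.py <<'E'
import numpy as np, cv2, pickle
from cell import env
def snap(name,fn):
    d=env.read_camera(name); pickle.dump(d,open(f'pics/{fn}.pkl','wb'))
    cv2.imwrite(f'pics/{fn}.png',cv2.cvtColor(d['frame'],cv2.COLOR_RGB2BGR)); return d
def load(fn): return pickle.load(open(f'pics/{fn}.pkl','rb'))
def crop(fn,u0,v0,u1,v1,s,out):
    im=cv2.imread(f'pics/{fn}.png')[v0:v1,u0:u1]
    cv2.imwrite(f'pics/{out}.png',cv2.resize(im,None,fx=s,fy=s,interpolation=cv2.INTER_CUBIC))
def pt(d,u,v,z=None):
    R=cv2.Rodrigues(np.array(d['rvec'],float))[0]; t=np.array(d['tvec'],float).ravel()
    ray=np.linalg.inv(d['K'])@[u,v,1]
    if z is None:
        return R.T@(ray*d['z_map'][int(round(v)),int(round(u))]-t)
    o=-R.T@t; r=R.T@ray
    return o+r*(z-o[2])/r[2]
E
python3 - <<'E'
from h import *
snap('scene','s0'); snap('top','t0')
a=cv2.imread('pics/s0.png');b=cv2.imread('pics/t0.png')
o=env.get_obs(); print({k:np.round(o[k],3) for k in o}); print(env.grip_point_offset)
cv2.imwrite('pics/s0v.png',cv2.resize(a,(800,600)));cv2.imwrite('pics/t0v.png',cv2.resize(b,(800,600)))
E
```

```text
{'time_s': np.float64(0.1), 'qpos': array([-63.879,  18.435,  -4.015,  83.168,   1.297,  78.542,  -3.26 ]), 'joint_velocities': array([ 0.074,  0.007,  0.04 , -0.236, -0.068,  0.031, -0.029]), 'effort': array([-0.0000e+00, -4.9257e+01, -4.0600e-01, -3.1340e+01, -6.4000e-02,
        3.9000e-02,  0.0000e+00]), 'tool_pos': array([0.278, 0.587, 0.222]), 'tool_rot': array([-1.79901e+02,  7.00000e-03,  1.54689e+02]), 'force': array([ 0.05 , -0.057,  0.125]), 'wrist_torque': array([0.019, 0.058, 0.003]), 'grasp_force': np.float64(0.0), 'grip_width': np.float64(0.087)}
0.0187
```

View pics/s0v.png

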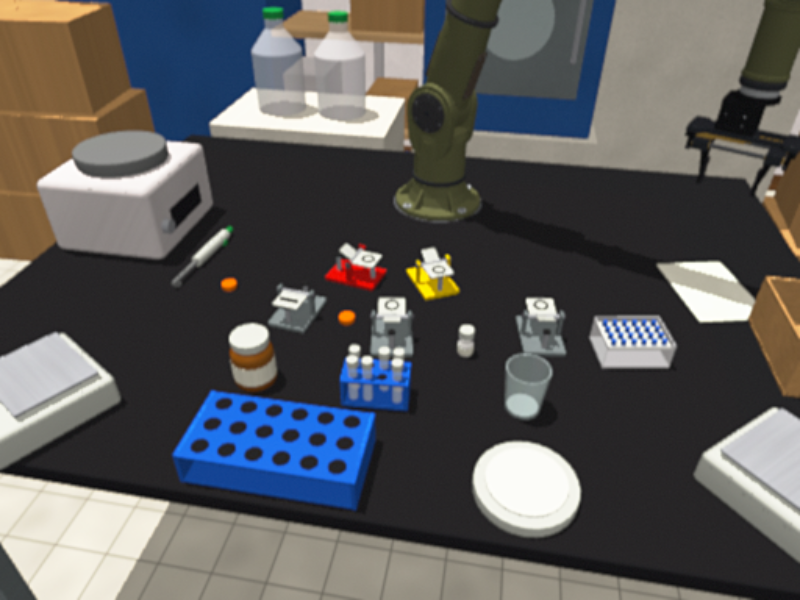

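View pics/t0v.png

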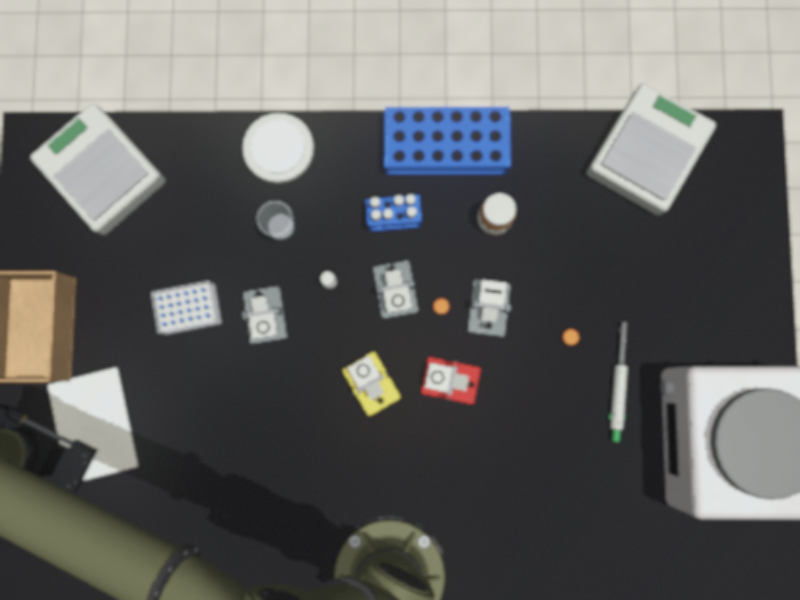

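The top view shows the target grey stand at about (395,289) in the 800-px picture, in front of the blue tube rack at (393,212). The vial is at (328,279) and the orange cap at (441,306), with the yellow and red look-alikes nearer the robot. Next I'll enlarge the target.

```bash
python3 - <<'E'
from h import *
d=load('t0')
crop('t0',225,155,285,215,10,'t0c')
# full-frame helpers: height samples
for n,u,v in [('base?',253,172),('plate',254,192),('tab',252,176),('rack',252,136),('bench',230,200)]:
    print(n,pt(d,u,v).round(3))
E
```

```text
base? [ 0.627 -0.014  0.011]
plate [ 0.556 -0.017  0.062]
tab [ 0.607 -0.011  0.061]
rack [ 0.738 -0.011  0.055]
bench [0.536 0.062 0.   ]
```

View pics/t0c.png

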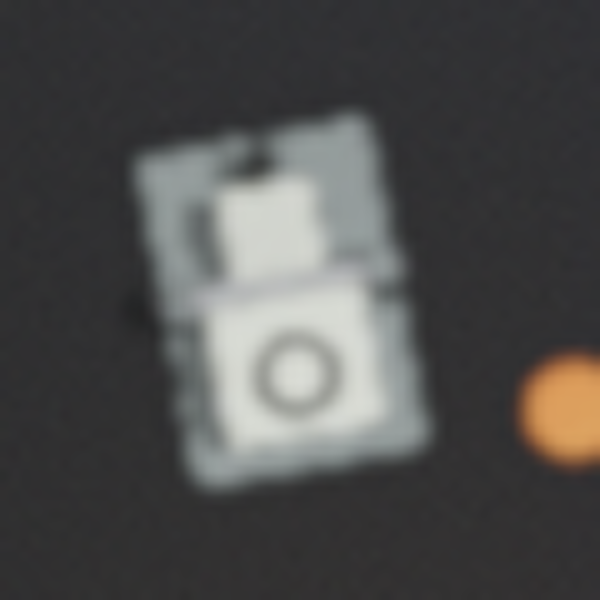

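The crop shows the stand's base corners at about (135,155), (370,110), (432,440) and (200,490). The ring face is up at (297,375), and the tab is at (270,225), towards the rack.

```bash
cat >> h.py <<'E'
def stand(): return np.load('stand.npy')  # px,py,yaw(rad)
def rel(p):
    x,y,a=stand(); c,s=np.cos(a),np.sin(a); q=np.array(p[:2])-[x,y]
    return np.array([c*q[0]+s*q[1],-s*q[0]+c*q[1],p[2]])
def goto(rx,ry,z):
    """world delta and tool-unit rows to reach stand coords, tool kept down with current rot"""
    from scipy.spatial.transform import Rotation as Ro
    x,y,a=stand(); c,s=np.cos(a),np.sin(a); o=env.get_obs()
    w=np.array([x+c*rx-s*ry,y+s*rx+c*ry,z]); R=Ro.from_euler('xyz',o['tool_rot'],degrees=True)
    D=Ro.from_euler('xyz',[180,0,np.degrees(a)+180],degrees=True)
    return (R.inv().apply(w-o['tool_pos'])/0.08).round(3),((R.inv()*D).as_rotvec()/np.pi).round(3)
def st():
    o=env.get_obs(); print('t',round(float(o['time_s']),2),'rel mm',(rel(o['tool_pos'])*1e3).round(1),'rot',np.round(o['tool_rot'],1),'F',np.round(o['force'],2))
E
python3 - <<'E'
from h import *
d=load('t0')
f=lambda u,v,z: pt(d,u/10+225-.45,v/10+155-.45,z)
TL,TR,BR,BL=[f(u,v,.01) for u,v in [(135,155),(370,110),(432,440),(200,490)]]
print(TL,TR,BR,BL); print('len',np.linalg.norm(TL-BL),np.linalg.norm(TR-BR),'wid',np.linalg.norm(TL-TR),np.linalg.norm(BL-BR))
c=(TL+TR+BR+BL)/4; ax=(TL+TR-BL-BR)[:2]; ay=(TL+BL-TR-BR)[:2]
a1=np.arctan2(ax[1],ax[0]); a2=np.arctan2(-ay[0],ay[1]); print(c,np.degrees([a1,a2]))
a=(a1+a2)/2; np.save('stand.npy',[c[0],c[1],a])
for n,u,v in [('ring',297,375),('tab end',265,180),('edge',303,437)]: print(n,(rel(f(u,v,.055 if n!='tab end' else .067))*1e3).round(1))
print(goto(0.021,0,0.13)); st()
E
```

```text
[0.63404603 0.03571027 0.01      ] [ 0.64900848 -0.04174784  0.01      ] [ 0.53969994 -0.06193257  0.01      ] [0.52324666 0.01395279 0.01      ]
len 0.11291540286968266 0.11115656114332076 wid 0.07889000952289162 0.07764855157529024
[ 0.58650028 -0.01350434  0.01      ] [10.78854176 11.57807034]
ring [-30.7   1.5  55. ]
tab end [31.1 -0.4 67. ]
edge [-50.5   3.4  55. ]
(array([-6.909, -4.979,  1.154]), array([-0.001, -0.   , -0.203]))
t 0.1 rel mm [-186.4  649.1  221.6] rot [-179.9    0.   154.7] F [ 0.05 -0.06  0.12]
```

```bash
python3 -m creep '{"translation":[[-0.45,-0.3,0],[-0.45,-0.3,0],[-0.45,-0.3,0],[-0.45,-0.3,0],[-0.45,-0.3,0]],"turn":[[0,0,-0.04],[0,0,-0.04],[0,0,-0.04],[0,0,-0.04],[0,0,-0.04]],"grip":[0,0,0,0,0]}' 5; python3 -c "
from h import *
print(goto(0.021,0,0.13)); st()"
```

```text
time_s: 0.72
tool_pos: [0.4303, 0.4368, 0.2223]
tool_rot: [-180.0, -0.0, -169.1]
force: [-0.1, 0.6, 0.2]
grip_width: 0.0451
grasp_force: 0.0
(array([-1.113, -5.895,  1.156]), array([-0.   , -0.   , -0.001]))
t 0.72 rel mm [-65.9 472.  222.3] rot [-180.    -0.  -169.1] F [-0.06  0.61  0.21]
```

```bash
python3 -m creep '{"translation":[[-0.1,-0.6,0],[-0.1,-0.6,0],[-0.1,-0.6,0],[-0.1,-0.6,0],[-0.1,-0.6,0]],"turn":[[0,0,0],[0,0,0],[0,0,0],[0,0,0],[0,0,0]],"grip":[0,0,0,0,0]}' 5; python3 -m creep '{"translation":[[-0.1,-0.6,0],[-0.1,-0.6,0],[-0.1,-0.6,0],[-0.1,-0.6,0],[-0.1,-0.45,0]],"turn":[[0,0,0],[0,0,0],[0,0,0],[0,0,0],[0,0,0]],"grip":[0,0,0,0,0]}';python3 -c "
from h import *
print(goto(0.021,0,0.13)); st()
d=snap('wrist','w1'); cv2.imwrite('pics/w1v.png',cv2.resize(d['frame'][:,:,::-1],(800,600)))"
```

```text
time_s: 1.35
tool_pos: [0.5135, 0.208, 0.2222]
tool_rot: [-180.0, -0.0, -169.3]
force: [-0.1, -0.5, 0.1]
grip_width: 0.0016
grasp_force: 0.0
time_s: 1.98
tool_pos: [0.5951, -0.0096, 0.2222]
tool_rot: [-180.0, -0.0, -169.4]
force: [0.5, 0.6, -0.0]
grip_width: 0.0006
grasp_force: 0.0
(array([-0.149, -0.024,  1.153]), array([-0.   , -0.   , -0.003]))
t 1.98 rel mm [  9.1   2.1 222.2] rot [-180.    -0.  -169.4] F [ 0.47  0.6  -0.03]
```

View pics/w1v.png

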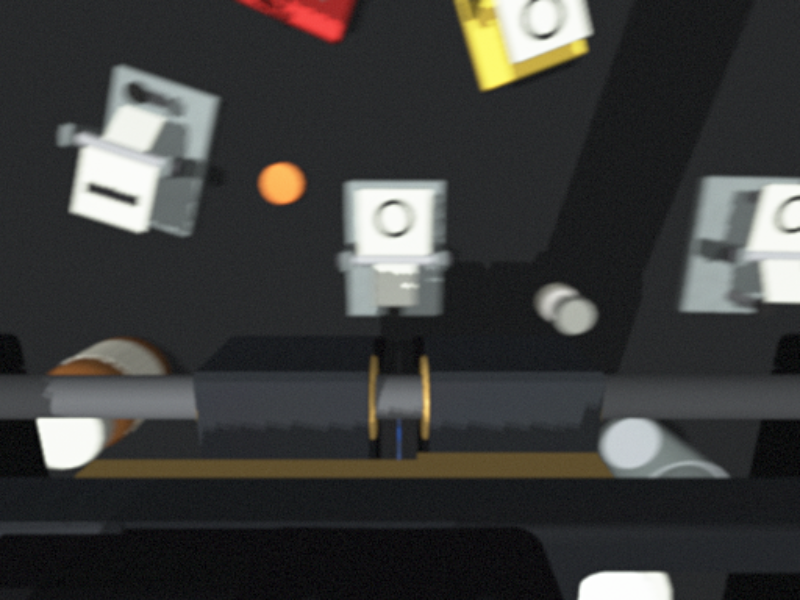

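The wrist view shows the target stand at (395,248), its hinge rod running from (345,259) to (447,259), the tab at (397,285) and the ring face up. The shut fingers are in line with the tab. I'll check the pose from this picture.

```bash
python3 -c "
from h import *
d=load('w1'); g=lambda u,v,z:(rel(pt(d,u*.64-.18,v*.64-.18,z))*1e3).round(1)
print('hinge',g(345,259,.053),g(447,259,.053)); print('base', [g(u,v,.01) for u,v in [(343,181),(447,181),(443,314),(346,316)]])
print('plate front',g(355,184,.052),g(433,184,.052),'tab end',g(397,305,.067), 'd', (rel(pt(d,254,183))*1e3).round(1))
print('plate depth',(rel(pt(d,int(365*.64),int(195*.64)))*1e3).round(1))
"
```

```text
hinge [ -0.9 -37.2  53. ] [-0.2 36.2 53. ]
base [array([-54.9, -41.4,  10. ]), array([-54.1,  39.6,  10. ]), array([54., 38., 10.]), array([ 55. , -43.3,  10. ])]
plate front [-53.2 -28.3  52. ] [-52.7  25.7  52. ] tab end [29.9 -0.1 67. ] d [17.9  0.2 60.1]
plate depth [-46.6 -21.7  57.3]
```

The pose is confirmed to about 1 mm. Next I'll go above the tab and press down.

```bash
python3 -m creep '{"translation":[[-0.15,-0.025,0.3],[0,0,0.4],[0,0,0.4],[0,0,0.4],[0,0,0.15]],"turn":[[0,0,-0.003],[0,0,0],[0,0,0],[0,0,0],[0,0,0]],"grip":[0,0,0,0,0]}'; python3 -m creep '{"translation":[[0,0,0.1],[0,0,0.08],[0,0,0.08],[0,0,0.08],[0,0,0.06]],"turn":[[0,0,0],[0,0,0],[0,0,0],[0,0,0],[0,0,0]],"grip":[0,0,0,0,0]}'; python3 -c "
from h import *
st()"
```

```text
time_s: 2.65
tool_pos: [0.6053, -0.0065, 0.0881]
tool_rot: [180.0, -0.2, -168.8]
force: [0.5, 0.6, 0.3]
grip_width: 0.0003
grasp_force: 0.0
time_s: 3.28
tool_pos: [0.6082, -0.0065, 0.059]
tool_rot: [-180.0, 0.1, -168.8]
force: [1.7, 0.7, 1.6]
grip_width: 0.0004
grasp_force: 0.7
t 3.27 rel mm [22.6  2.6 59. ] rot [-1.800e+02  1.000e-01 -1.688e+02] F [1.68 0.68 1.63]
```

```bash
python3 -m creep '{"translation":[[0.01,0,0.05],[0.01,0,0.05],[0,0,0.05],[0,0,0.05],[0,0,0.03]],"turn":[[0,0,0],[0,0,0],[0,0,0],[0,0,0],[0,0,0]],"grip":[0,0,0,0,0]}'; python3 -c "
from h import *
st()
d=snap('wrist','w2'); e=snap('scene','s2')
a=cv2.resize(d['frame'][60:220,150:350,::-1],(500,400)); b=cv2.resize(e['frame'][150:280,190:320,::-1],(400,400))
cv2.imwrite('pics/v2.png',cv2.resize(np.hstack([a,b]),(800,356)))"
```

```text
time_s: 3.9
tool_pos: [0.6054, -0.0071, 0.0398]
tool_rot: [180.0, -0.0, -168.8]
force: [1.4, -0.4, 2.3]
grip_width: 0.0008
grasp_force: 1.0
t 3.9 rel mm [19.8  2.6 39.8] rot [ 180.    -0.  -168.8] F [ 1.4  -0.42  2.35]
```

View pics/v2.png

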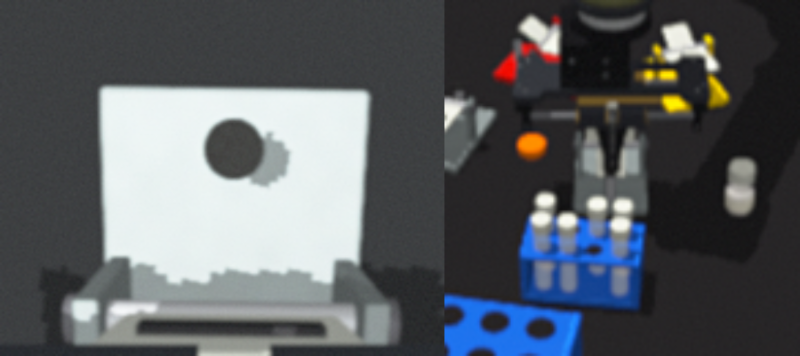

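The left half shows the stand's front base, bright and close, with the round rest-post top at (233,150). Below it is a foreshortened plate with the dark bar at (230,327), so the tag looks close to upright. A depth check will confirm it.

```bash
python3 -c "
from h import *
d=load('w2')
for u,v in [(230,30),(200,150),(233,150),(230,250),(230,290),(150,310),(230,315),(150,327),(230,327),(230,340),(80,320)]:
    s=800/900; X=u/s/500*200+150; Y=v/(356/400)/400*160+60
    print(u,v,(rel(pt(d,X,Y))*1e3).round(1))"
```

```text
230 30 [-72.    0.7  -1.7]
200 150 [-38.8  -7.7  10.9]
233 150 [-40.6   1.6  48.3]
230 250 [-9.9  0.8  9.9]
230 290 [2.4 0.8 9.3]
150 310 [ -4.4 -17.6  53.8]
230 315 [-4.   1.  56.5]
150 327 [ -9.4 -14.1  81.9]
230 327 [-9.4  1.1 82.2]
230 340 [-8.2  1.1 86. ]
80 320 [ -3.6 -32.8  59. ]
```

The bar face is at x≈-9 mm at z 82, so the plate stands at about 75–78°. I'll lift, go to the front, and descend.

```bash
python3 -m creep '{"translation":[[0,0,-0.3],[0,0,-0.4],[0,0,-0.4],[0.1,0,0],[0.4,-0.03,0]],"turn":[[0,0,0],[0,0,0],[0,0,0],[0,0,0],[0,0,0]],"grip":[0,0,0,0,0]}'; python3 -m creep '{"translation":[[0.35,0,0],[0,0,0.2],[0,0,0.3],[0,0,0.1],[0,0,0]],"turn":[[0,0,0],[0,0,0],[0,0,0],[0,0,0],[0,0,0]],"grip":[0,0,0,0,0]}'; python3 -c "
from h import *
st()"
```

```text
time_s: 4.62
tool_pos: [0.5662, -0.0167, 0.127]
tool_rot: [180.0, -0.1, -168.7]
force: [-0.5, 0.1, -0.1]
grip_width: 0.0007
grasp_force: 0.0
time_s: 5.25
tool_pos: [0.5387, -0.0225, 0.0788]
tool_rot: [180.0, -0.1, -168.8]
force: [0.4, -0.6, 0.2]
grip_width: 0.0001
grasp_force: 0.0
t 5.25 rel mm [-48.6   0.5  78.8] rot [ 1.800e+02 -1.000e-01 -1.688e+02] F [ 0.41 -0.65  0.23]
```

```bash
python3 -m creep '{"translation":[[-0.15,0,0],[-0.1,0,0],[-0.1,0,0],[-0.08,0,0],[-0.08,0,0]],"turn":[[0,0,0],[0,0,0],[0,0,0],[0,0,0],[0,0,0]],"grip":[0,0,0,0,0]}'; python3 -m creep '{"translation":[[-0.08,0,0],[-0.08,0,0],[-0.08,0,0],[-0.08,0,0],[-0.05,0,0]],"turn":[[0,0,0],[0,0,0],[0,0,0],[0,0,0],[0,0,0]],"grip":[0,0,0,0,0]}'; python3 -c "
from h import *
st()"
```

```text
time_s: 5.88
tool_pos: [0.5795, -0.0147, 0.0801]
tool_rot: [180.0, -0.0, -168.8]
force: [-1.0, 0.4, 0.2]
grip_width: 0.0007
grasp_force: 0.5
time_s: 6.5
tool_pos: [0.609, -0.0087, 0.0803]
tool_rot: [180.0, 0.0, -168.8]
force: [-0.2, 0.1, 0.2]
grip_width: 0.0003
grasp_force: 0.3
t 6.5 rel mm [23.   0.3 80.3] rot [ 180.     0.  -168.8] F [-0.23  0.09  0.25]
```

```bash
python3 -m creep '{"translation":[[-0.03,0,0.07],[-0.02,0,0.07],[0,0,0.06],[0,0,0.04],[0,0,0.02]],"turn":[[0,0,0],[0,0,0],[0,0,0],[0,0,0],[0,0,0]],"grip":[0,0,0,0,0]}'; python3 -c "
from h import *
st()"
```

```text
time_s: 7.12
tool_pos: [0.6122, -0.0081, 0.0591]
tool_rot: [180.0, -0.0, -168.8]
force: [0.6, -0.3, 0.8]
grip_width: 0.0007
grasp_force: 0.4
t 7.12 rel mm [26.3  0.3 59.1] rot [ 180.    -0.  -168.8] F [ 0.6  -0.35  0.84]
```

```bash
python3 -m creep '{"translation":[[0,0,0.025],[0,0,0.015],[0,0,0]],"turn":[[0,0,0],[0,0,0],[0,0,0]],"grip":[0,0,0]}'; python3 -m creep '{"translation":[[0,0,0.015],[0,0,0]],"turn":[[0,0,0],[0,0,0]],"grip":[0,0]}'
```

```text
time_s: 7.5
tool_pos: [0.6122, -0.0082, 0.0561]
tool_rot: [180.0, -0.0, -168.8]
force: [0.2, -0.2, 0.2]
grip_width: 0.0003
grasp_force: 0.1
time_s: 7.75
tool_pos: [0.6123, -0.0081, 0.0549]
tool_rot: [180.0, -0.0, -168.8]
force: [0.2, 0.6, 0.5]
grip_width: 0.0007
grasp_force: 0.1
```

```bash
for i in 1 2; do python3 -m creep '{"translation":[[0,0,0.015],[0,0,0]],"turn":[[0,0,0],[0,0,0]],"grip":[0,0]}' | grep -E "pos|force"; done
```

```text
tool_pos: [0.6122, -0.0081, 0.0537]
force: [-0.4, 0.9, -0.2]
grasp_force: 0.1
tool_pos: [0.6123, -0.0082, 0.0525]
force: [0.6, 0.2, 0.5]
grasp_force: 0.2
```

```bash
python3 -m creep '{"translation":[[0,0,0.012],[0,0,0]],"turn":[[0,0,0],[0,0,0]],"grip":[0,0]}' | grep -E "pos|force"; python3 -c "
from h import *
d=snap('wrist','w3')
a=cv2.resize(d['frame'][60:260,130:370,::-1],(720,600)); cv2.imwrite('pics/v3.png',a)"
```

```text
tool_pos: [0.6123, -0.0081, 0.0524]
force: [-2.3, 0.2, 5.0]
grasp_force: 2.6
```

View pics/v3.png

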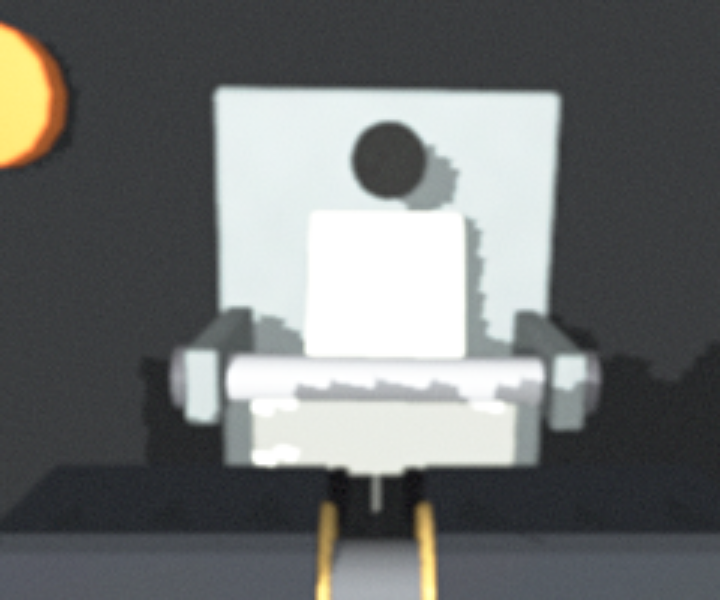

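The view shows the tab now at the front, at (385,285), and the plate lying to the back under the fingers. The 5 N reaction at z = 52.4 mm means it sits on its stop. I'll lift off and check.

```bash
python3 -m creep '{"translation":[[0,0,-0.1],[0,0,-0.4],[0,0,-0.5],[0,0,-0.5],[0,0,-0.5]],"turn":[[0,0,0],[0,0,0],[0,0,0],[0,0,0],[0,0,0]],"grip":[0,0,0,0,0]}'; python3 -m creep '{"translation":[[0,0.5,0],[0,0.6,0],[0,0.6,0],[0,0.6,0],[0,0.6,0]],"turn":[[0,0,0],[0,0,0],[0,0,0],[0,0,0],[0,0,0]],"grip":[0,0,0,0,0]}' >/dev/null;  python3 -m creep '{"translation":[[0,0.5,0],[0,0.3,0],[0,0,0]],"turn":[[0,0,0],[0,0,0],[0,0,0]],"grip":[0,0,0]}' ; python3 -c "
from h import *
d=snap('top','t4')
crop('t4',225,155,285,215,8,'t4c')
a=cv2.imread('pics/t4.png')[110:280,90:410]
c=cv2.resize(cv2.imread('pics/t4c.png'),(319,319)); b=cv2.resize(a,(481,256))
o=np.zeros((319,800,3),np.uint8); o[:,:319]=c; o[:256,319:]=b; cv2.imwrite('pics/v4.png',o)
x,y,al=stand()
K=d['K'];
for s in (10,20,30,40,46):
  for ry in (-15,15):
    w=np.array([x+np.cos(al)*s/1e3-np.sin(al)*ry/1e3,y+np.sin(al)*s/1e3+np.cos(al)*ry/1e3,.052])
    q=cv2.projectPoints(w[None],d['rvec'],d['tvec'],K,None)[0].ravel(); print(s,ry,(rel(pt(d,*q))*1e3).round(1))
p=load('t0'); D=np.abs(d['z_map'].astype(float)-p['z_map'])>.006
F=(np.abs(d['frame'].astype(int)-p['frame']).sum(2)>60)
n,l,stt,_=cv2.connectedComponentsWithStats((D|F).astype(np.uint8)); print([list(s) for s in stt[1:] if s[4]>6])
"
```

```text
time_s: 9.18
tool_pos: [0.6121, -0.0082, 0.2131]
tool_rot: [180.0, 0.0, -168.8]
force: [0.2, 0.4, 0.6]
grip_width: 0.0002
grasp_force: 0.0
time_s: 10.18
tool_pos: [0.5535, 0.2847, 0.2114]
tool_rot: [180.0, -0.0, -168.5]
force: [0.2, -0.2, 0.1]
grip_width: 0.0005
grasp_force: 0.0
10 -15 [ 10.9 -15.2  45.4]
10 15 [ 9.6 15.  54.7]
20 -15 [ 20.3 -15.1  49.6]
20 15 [19.6 15.  55. ]
30 -15 [ 30.5 -15.1  48.8]
30 15 [29.5 15.  55.4]
40 -15 [ 40.8 -15.1  46.6]
40 15 [40.2 15.  50.6]
46 -15 [ 45.4 -14.9  55.6]
46 15 [45.9 15.  52.6]
[[np.int32(0), np.int32(0), np.int32(512), np.int32(148), np.int32(22058)], [np.int32(413), np.int32(66), np.int32(7), np.int32(10), np.int32(23)], [np.int32(215), np.int32(69), np.int32(21), np.int32(13), np.int32(68)], [np.int32(259), np.int32(69), np.int32(5), np.int32(8), np.int32(12)], [np.int32(189), np.int32(71), np.int32(7), np.int32(9), np.int32(19)], [np.int32(250), np.int32(71), np.int32(7), np.int32(4), np.int32(11)], [np.int32(286), np.int32(70), np.int32(8), np.int32(6), np.int32(21)], [np.int32(367), np.int32(71), np.int32(6), np.int32(6), np.int32(
[... 28229 characters left out ...]
, np.int32(377), np.int32(11), np.int32(7), np.int32(24)], [np.int32(465), np.int32(376), np.int32(4), np.int32(8), np.int32(10)], [np.int32(41), np.int32(379), np.int32(4), np.int32(5), np.int32(7)], [np.int32(307), np.int32(379), np.int32(5), np.int32(5), np.int32(10)], [np.int32(354), np.int32(379), np.int32(6), np.int32(5), np.int32(8)], [np.int32(415), np.int32(378), np.int32(3), np.int32(5), np.int32(8)], [np.int32(471), np.int32(379), np.int32(5), np.int32(5), np.int32(12)], [np.int32(501), np.int32(378), np.int32(7), np.int32(5), np.int32(12)], [np.int32(446), np.int32(380), np.int32(7), np.int32(1), np.int32(7)], [np.int32(301), np.int32(382), np.int32(4), np.int32(2), np.int32(7)]]
```

View pics/v4.png

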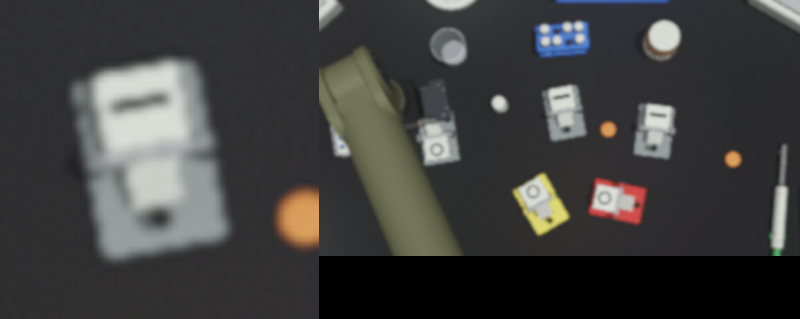

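The bar face is up at (140,100) in the crop. The plate lies flat to the back, with depths averaging 51 mm. The stand corners match the first picture to within a pixel, the visible neighbours look undisturbed, and the arm is clear.

```bash
python3 -c "
from cell import env
print(env.sign_off())"
```

```text
the job is handed in; nothing more can be done
None
```

The tube rack's tag is flipped flat towards the rack with its bar face up; its stand has not moved, nothing else visible looked disturbed, and the job was handed in after about 10 s of robot time.

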